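# Complete a kit of spacers and tip the tote to gather them in its dipped corner

## Robot

A 6-joint arm with a two-finger parallel gripper is mounted at the origin on a cart in front of the work surface, level with it; the furniture and walls round the work are solid. World frame = base frame: x ahead of the robot, y to its left, z up, the work surface at z = 0. Lengths are in m, angles in rad, forces in N, time in s.
With the tool pointing down it reaches from about 0.35 to 0.975 m from the base axis. Payload 17.4 kg.
Tool frame: the origin (TCP) lies midway between the tips of the shut fingers; the grasp point (between the pads) lies bot.pinch_z behind it (bot.pinch_z is the distance from the TCP to the grasp point, in m); z points along the fingers, y is the line along which they close (so a half turn about z gives the same grasp; the last joint's range is limited). The gripper opens to 85 mm and grips with 20 to 120 N. Pads are 22 mm wide; open, the fingers measure 114 mm over their backs; the gripper's body (76 mm by 85 mm) begins 54 mm behind the grasp point. The pads swing forward as they close: fully open they stand 13 mm farther back than shut.
Start: joints at [1.119, 0.116, 1.442, -0, 1.584, -0.038], TCP at [0.271, 0.618, 0.231] pointing down, gripper open.
Joint ranges: [-2.83, 2.83], [-0.83, 2.19], [0.07, 2.5], [-1.14, 4.28], [0.01, 3], [-2.97, 2.97]. Speed limits (rad/s): [1.89, 1.89, 2.22, 3.14, 3.14, 3.14].

## Interface

Orientations are given as a unit quaternion [w, x, y, z].
In Python, from bench import bot gives the robot as it stands.
- The arm moves only by the shell command python3 drive.py 'ROWS' [FORCE]. ROWS is 1 to 20 rows, parted by semicolons, with the numbers parted by commas; each row has 7 numbers: a rotation vector rx, ry, rz in units of 0.1 rad, then dx, dy, dz in cm, then the finger opening in m; each row is the pose to reach, as a shift and turn from the pose commanded when the command began, along the tool's axes at that moment; what a row does not reach only later rows make up. A row lasts 1/12 s, in which the tool goes at most 0.0417 m and 0.125 rad, less where a joint would pass 70% of its speed; a pose out of reach is approached as far as the arm can. The fingers move at their own pace and stop on an object; FORCE is the grip in N (left out, the last holds). Time passes only in rows, so rows that do not move let the fingers close. It prints the time, the measured TCP pose, the force, the opening and the grip force at its end. Input that does not fit is refused with a message, and nothing moves.
- bot.get_obs(): the state, without advancing time (a new reading comes with each control period).
- bot.capture(name): name is "scene" or "top"; returns a dict with "frame" (400x640x3 uint8, red, green, blue), "fov_y" (degrees; the focal length in pixels is half the picture's height over the tangent of half this angle, whatever the lens; pixels are square), "cx", "cy" (the principal point, pixels), "k1" (the pictures are not rectified: a ray, as slopes to the right and down, at radius r is drawn at 1 + k1 r^2 times it, then the intrinsics apply), "position" and "attitude" of the camera in the world. Camera axes: x right, y up, looking along -z (the intrinsics and any distortion apply to the point x, -y, -z); pixel columns grow to the right and rows downward; lengths in m; the calibration is good to about 2 mm. A picture is of the moment at which its call begins. There is no depth.
- bot.finish_job(): hands the job in; it is judged then, once.
The state is a dict: "time_s": time; "q": joint angles; "dq": joint speeds; "tau": joint torques, N m; "eef_pos": TCP position; "tool_rot": TCP orientation; "wrist_force": force on the tool from outside, world axes, zero at the start; "wrist_torque": the same for the moment, N m; "grip_width": finger opening in m; "finger_force": force on a finger pad.
Only numpy, scipy, OpenCV 4.12 (cv2) and the standard library are available. Lean on these libraries where they do the work, as an engineer would, in place of code of your own. Each camera call takes 0.05 s, during which the arm holds its last target. There are 200 camera calls.

## Task

Three steel spacers lie loose on the bench in front of the clamp: put the one that is the same size as the two spacers in the small blue tote in with them, while the tote stands flat on the bench. Then lift the tote by its cross handle and tip it by 30 degrees or a little more until all three spacers have slid together into the corner where its rim dips, that corner lowest, and finish while still holding it tipped like that, still, with its lowest corner at least 10 cm above the bench. Leave the other two loose spacers, the plug gauge and the bolt where they lie.

Things in the scene. Friction and masses are not known exactly. Their poses are not given: they have to be found in the camera images.
- tote: Small open blue plastic parts tote, 180 (its x) x 130 (its y) x 45 mm high, walls and floor 4 mm, about 0.22 kg, turned at most 0.45 rad from the world axes. Origin: centre of its underside; z up. Smooth inside: spacers begin to slide at 9 to 15 degrees. Two spacers start in its +x half; the -x half (-x side of the handle) starts empty, a spacer can be laid there from above.
- tote_grip (a point): Middle of the tote's handle bar, 85 mm above the tote's underside. The flat steel bar lies level along the tote's y over the middle of the tote: 10 mm thick (x), 136 mm long (y), 20 mm tall, underside 75 mm and top 95 mm above the tote's underside, on two posts outside the long walls. The fingers grip it along the tote's x.
- tote_corner (a point): Inside of the dipped corner, on the tote's floor: tote frame (-86, 61, 4) mm. At this (-x, +y) corner, the near left one as the robot sees it, the rim dips from 45 to 27 mm, over 45 mm along each side. A spacer rubbing along a wall may stick when the tote is tipped to the corner at once: tipping to one wall, then to the other, then to the corner frees it.
- tote_low (a point): outer lower tip of the dipped corner: tote frame (-90, 65, 0) mm, the tote's lowest point when tipped to that corner
- spacer_30: loose steel spacer ring on the bench: outside diameter 30 mm, bore 18 mm, height 14 mm, about 35 g, lying flat. Origin: centre of its underside; z is its axis
- spacer_22: loose steel spacer ring on the bench: outside diameter 22 mm, bore 12 mm, height 14 mm. Origin: centre of its underside
- spacer_38: loose steel spacer ring on the bench: outside diameter 38 mm, bore 24 mm, height 14 mm. Origin: centre of its underside
- spacer_in_a: steel spacer ring 30 x 14 mm (bore 18 mm) lying flat in the tote from the start, in the half away from the dipped corner. Origin: centre of its underside
- spacer_in_b: the other steel spacer ring 30 x 14 mm lying flat in the tote from the start. Origin: centre of its underside
- plug_gauge: plug gauge, a bystander, 110 mm long and 22 mm thick, lying along y near the bench's front edge beside the loose spacers. Origin: centre of its underside
- bolt_m10: hex bolt, a bystander, 52 mm long and 18 mm thick, lying near the bench's front edge beside the loose spacers. Origin: centre of its underside

How it is judged:
By the outcome, as a careful person would: the job done as asked, in the order asked, and still so for the second after the job is handed in, while the arm keeps its last pose, push and grip.
It also fails if it takes over 56 s, if anything falls off the work surface, if the arm or the gripper's body presses on something with over 40 N, if the wrist force passes 120 N, or if a joint passes its speed limit or range.

## Working session

There is one attempt and no reset: what is moved stays moved. The work goes in short steps, Python scripts to look and compute and a shell command to move; the robot and the scene stay as the last step left them, time stands still between calls to the robot, and variables do not carry over. Pictures are saved under pics/ and viewed, at most 10 in all, crops included, and the job is handed in when it is done.

```bash
ls; mkdir -p pics
cat > h.py <<'E'
import numpy as np, cv2, json
from scipy.spatial.transform import Rotation as R
from bench import bot
def rq(q): return R.from_quat([q[1],q[2],q[3],q[0]])
def ray(c,u,v):
    f=c["frame"].shape[0]/2/np.tan(np.radians(c["fov_y"])/2)
    K=np.array([[f,0,c["cx"]],[0,f,c["cy"]],[0,0,1]])
    p=cv2.undistortPoints(np.array([[[u,v]]],float),K,np.array([c["k1"],0,0,0.]))[0,0]
    return np.array(c["position"]),rq(c["attitude"]).apply([p[0],-p[1],-1])
def onz(c,u,v,z):
    o,d=ray(c,u,v); return o+d*(z-o[2])/d[2]
def proj(c,P):
    f=c["frame"].shape[0]/2/np.tan(np.radians(c["fov_y"])/2)
    p=rq(c["attitude"]).inv().apply(np.array(P)-c["position"])
    a=np.array([p[0],-p[1]])/-p[2]; a=a*(1+c["k1"]*(a@a))
    return a*f+[c["cx"],c["cy"]]
def tri(c1,p1,c2,p2):
    o1,d1=ray(c1,*p1);o2,d2=ray(c2,*p2)
    s=np.linalg.lstsq(np.c_[d1,-d2],o2-o1,rcond=None)[0]
    a=o1+s[0]*d1;b=o2+s[1]*d2
    return (a+b)/2,np.linalg.norm(a-b)
E
python3 - <<'E'
from h import *
for n in ("scene","top"):
    c=bot.capture(n); cv2.imwrite(f"pics/{n}0.png",c["frame"][:,:,::-1]); np.save(f"pics/{n}0.npy",c,allow_pickle=True)
    print(n,{k:c[k] for k in c if k!="frame"})
o=bot.get_obs(); print(bot.pinch_z,o)
E
```

```text
bench.py
drive.py
pics
scene {'fov_y': 44.48324391818093, 'cx': 321.1884492504412, 'cy': 198.54986285550234, 'k1': -0.06588044982346211, 'position': array([-0.16791618,  0.71494073,  0.58576005]), 'attitude': array([-0.3613204 , -0.20471938,  0.46685768,  0.78075697])}
top {'fov_y': 46.44535180853349, 'cx': 319.6155313470984, 'cy': 202.49569897154714, 'k1': -0.11103865640774739, 'position': array([0.43507389, 0.10644581, 1.11509026]), 'attitude': array([-0.703012  , -0.0380069 ,  0.0186603 ,  0.70991647])}
0.0187 {'time_s': 0.1, 'q': array([ 1.11918713e+00,  1.16505463e-01,  1.44218508e+00, -4.40063410e-05,
        1.58400846e+00, -3.78163396e-02]), 'dq': array([-7.18030241e-04, -2.18123499e-03, -2.78477454e-03,  6.18024991e-04,
       -8.85748566e-05,  8.04291079e-04]), 'tau': array([ 1.92722873e-03, -7.33664703e+01, -6.33787608e+01,  1.13240405e-04,
        5.21246504e-03,  3.95257280e-05]), 'eef_pos': array([0.27136628, 0.61787202, 0.23059883]), 'tool_rot': array([-1.12676206e-04,  2.05423754e-01,  9.78672966e-01, -5.42025398e-04]), 'wrist_force': array([ 0.31059037, -0.53266386,  0.28582173]), 'wrist_torque': array([ 0.001223  ,  0.0766379 , -0.04461293]), 'finger_force': 0.0, 'grip_width': 0.08549446294089866}
```

View pics/scene0.png

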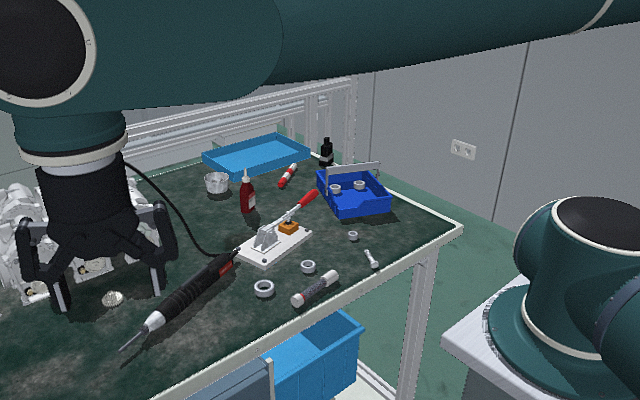

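View pics/top0.png

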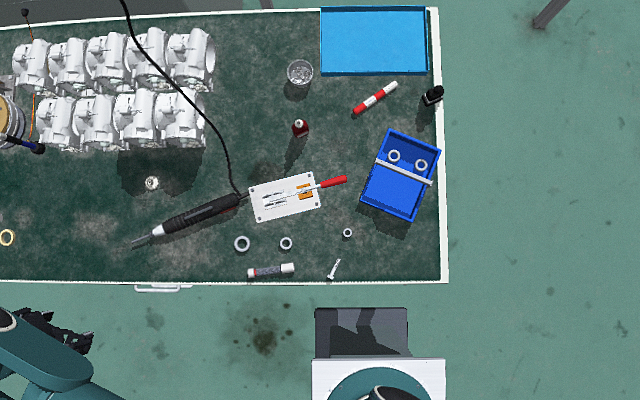

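Overview: the scene shows the tote at about (352,190) with its handle (327,170)–(380,163), and rings at (264,289), (308,267) and (353,236). Top shows the rings at (242,243), (286,243) and (347,232), and the handle (377,161)–(432,184). Next I measure them.

Run:
```python
from h import *
C={n:np.load(f"pics/{n}0.npy",allow_pickle=True).item() for n in("scene","top")}
def blobs(c,box,th=60,mn=8):
    x0,y0,x1,y1=box; h=cv2.cvtColor(c["frame"],cv2.COLOR_RGB2HSV)[y0:y1,x0:x1]
    m=((h[...,2]>110)&(h[...,1]<th)).astype(np.uint8)
    cs,_=cv2.findContours(m,cv2.RETR_EXTERNAL,cv2.CHAIN_APPROX_NONE)
    return [(np.array(cv2.minEnclosingCircle(k)[0])+[x0,y0],cv2.minEnclosingCircle(k)[1],cv2.boundingRect(k),cv2.contourArea(k)) for k in cs if len(k)>mn]
for n,bx in(("top",(225,222,360,260)),("scene",(245,225,365,305)),("top",(380,140,436,185)),("scene",(325,160,382,195))):
    print(n)
    for b in blobs(C[n],bx):
        p=onz(C[n],*b[0],.014); print(b[0],round(b[1],1),b[2],b[3],p.round(4))
im=[]
for n,(x,y,w,h) in(("top",(225,215,140,70)),("scene",(245,225,140,70)),("top",(350,120,100,105)),("scene",(305,150,100,80))):
    k=C[n]["frame"][y:y+h,x:x+w,::-1]; im.append(cv2.resize(k,(400,300),interpolation=cv2.INTER_CUBIC))
cv2.imwrite("pics/c1.png",np.vstack([np.hstack(im[:2]),np.hstack(im[2:])]))
```

```text
top
[280. 254.] 2.2 (54, 30, 4, 5) 1.5 [0.4028 0.2308 0.014 ]
[285.43999863 242.73999977] 6.3 (55, 15, 12, 13) 105.0 [0.4292 0.2178 0.014 ]
[241.81355858 243.29660988] 8.1 (9, 14, 16, 16) 180.5 [0.4285 0.3219 0.014 ]
[286. 230.] 3.6 (58, 5, 7, 6) 4.5 [0.4593 0.2164 0.014 ]
[348.5 231. ] 6.3 (118, 4, 12, 11) 66.0 [0.4556 0.0687 0.014 ]
[258.5 227.5] 6.7 (27, 3, 14, 5) 8.0 [0.4657 0.2819 0.014 ]
[358.  224.5] 1.8 (132, 1, 3, 4) 1.5 [0.4706 0.0461 0.014 ]
scene
[296.75714111 299.38571167] 6.8 (45, 68, 14, 12) 106.5 [0.3609 0.3002 0.014 ]
[341.5 291.5] 25.7 (74, 54, 46, 26) 467.0 [0.3261 0.2244 0.014 ]
[263.69811249 287.26415253] 10.2 (9, 54, 20, 18) 246.0 [0.4257 0.3258 0.014 ]
[319. 282.] 20.2 (57, 44, 37, 26) 179.5 [0.3729 0.2379 0.014 ]
[307.5   265.375] 7.9 (55, 35, 16, 13) 138.0 [0.4263 0.2215 0.014 ]
[352.23332977 235.23333359] 5.3 (103, 6, 10, 9) 56.0 [0.4484 0.0788 0.014 ]
[278.5 246. ] 36.7 (0, 0, 68, 45) 1695.0 [0.5158 0.2252 0.014 ]
top
[406.  171.5] 28.4 (0, 20, 54, 25) 168.5 [ 0.5955 -0.0702  0.014 ]
[420.5 164.5] 6.0 (35, 19, 12, 12) 98.0 [ 0.612  -0.1054  0.014 ]
[393.5 155.5] 6.0 (8, 10, 12, 12) 100.0 [ 0.6344 -0.0413  0.014 ]
scene
[326.5 192. ] 2.1 (1, 30, 2, 5) 1.5 [ 0.6316 -0.0094  0.014 ]
[334.78378391 187.66216278] 5.5 (5, 24, 11, 10) 58.0 [ 0.636  -0.0414  0.014 ]
[358.72950745 184.20491791] 5.7 (29, 20, 11, 10) 64.5 [ 0.6114 -0.1026  0.014 ]
[327.  179.5] 2.5 (2, 17, 1, 6) 0.0 [ 0.6832 -0.0568  0.014 ]
[354.  167.5] 28.0 (1, 0, 56, 16) 485.0 [ 0.692  -0.1643  0.014 ]
```

View pics/c1.png

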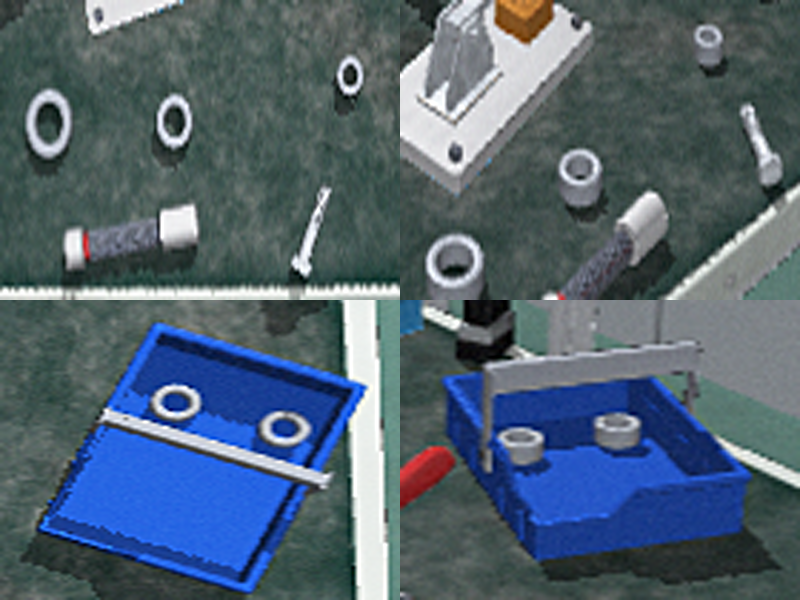

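The crop confirms the middle ring matches the ones in the tote (about 12.5 px, against 16 and 9). The handle ends are at top (376,160)/(432.5,184) and scene (326,167)/(380,161.5). I triangulate these.

Run:
```python
from h import *
S,T=[np.load(f"pics/{n}0.npy",allow_pickle=True).item() for n in("scene","top")]
def show(n,a,b):
    p,e=tri(T,a,S,b); print(n,p.round(4),e.round(4)); return p
show("ring30",(285.6,243),(307.7,264.3))
show("ring in a",(393.5,155.5),(335,186.5)); show("in b",(420.5,164.5),(358.7,183))
l=show("hl",(376,159.9),(326.3,167.5)); r=show("hr",(432.5,184),(380,162))
for z in(.095,):
  a,b=onz(T,376,159.9,z),onz(T,432.5,184,z); d=b-a; print(a,b,(a+b)/2,np.linalg.norm(d),"tote yaw",np.arctan2(d[0],-d[1]),)
cs=[onz(T,*p,z) for p,z in(((388.75,128.75),.045),((441.5,150.1),.045),((412.5,222.2),.045),((359.5,199.8),.027))]
print(np.array(cs).round(4),"mean",np.mean(cs,0)); 
for i in range(4):
  d=cs[(i+1)%4]-cs[i];print(np.linalg.norm(d),np.arctan2(d[1],d[0]))
# mask lines of handle bar in top
f=T["frame"]; h=cv2.cvtColor(f,cv2.COLOR_RGB2HSV); m=((h[...,2]>130)&(h[...,1]<60))
m[:, :372]=0;m[:,436:]=0;m[:150]=0;m[190:]=0
n,l,s,c=cv2.connectedComponentsWithStats(m.astype(np.uint8))
for i in range(1,n):
  if s[i][4]>60: 
    ys,xs=np.where(l==i); r=cv2.minAreaRect(np.c_[xs,ys].astype(np.float32)); print(s[i],r)
    for z in(.095,.085):
      print(onz(T,*r[0],z)); 
      bp=cv2.boxPoints(r); print(np.array([onz(T,*q,z) for q in bp]).round(4))
b=bot.get_obs(); M=rq(b["tool_rot"]).as_matrix(); print(M.round(4))
```

```text
ring30 [0.429  0.218  0.0133] 0.0013
ring in a [ 0.6339 -0.0405  0.0185] 0.0007
in b [ 0.6122 -0.1043  0.0166] 0.0017
hl [0.6115 0.0095 0.0942] 0.003
hr [ 0.5559 -0.1153  0.0929] 0.0008
[0.61028993 0.00851856 0.095     ] [ 0.55535411 -0.11513774  0.095     ] [ 0.58282202 -0.05330959  0.095     ] 0.13531010818908065 tote yaw -0.4180721701294852
[[ 0.6923 -0.0277  0.045 ]
 [ 0.6405 -0.1497  0.045 ]
 [ 0.4735 -0.0774  0.045 ]
 [ 0.528   0.0424  0.027 ]] mean [ 0.5835836  -0.05307779  0.0405    ]
0.1325148152971556 -1.9718845591108876
0.1819912912966234 2.7330459374811413
0.13283984268098337 1.1444452407779961
0.17956655338251004 -0.4034123630707269
[388 150  12  12  65] ((393.5, 155.5), (11.0, 11.0), 90.0)
[ 0.61974005 -0.03044853  0.095     ]
[[ 0.6322 -0.0186  0.095 ]
 [ 0.632  -0.043   0.095 ]
 [ 0.6073 -0.0423  0.095 ]
 [ 0.6075 -0.018   0.095 ]]
[ 0.62155034 -0.03179051  0.085     ]
[[ 0.6342 -0.0198  0.085 ]
 [ 0.6339 -0.0444  0.085 ]
 [ 0.609  -0.0438  0.085 ]
 [ 0.6092 -0.0192  0.085 ]]
[375 158  58  28 237] ((403.413818359375, 171.4655303955078), (61.27946853637695, 5.385165214538574), 21.801410675048828)
[ 0.58384073 -0.05149642  0.095     ]
[[ 0.6043  0.0131  0.095 ]
 [ 0.6155  0.0085  0.095 ]
 [ 0.5635 -0.1162  0.095 ]
 [ 0.5524 -0.1114  0.095 ]]
[ 0.5852991  -0.05304474  0.085     ]
[[ 0.606   0.0122  0.085 ]
 [ 0.6172  0.0075  0.085 ]
 [ 0.5647 -0.1184  0.085 ]
 [ 0.5536 -0.1136  0.085 ]]
[415 159  12  12  67] ((420.5, 164.5), (11.0, 11.0), 90.0)
[ 0.59901656 -0.08980351  0.095     ]
[[ 0.6114 -0.0779  0.095 ]
 [ 0.6112 -0.1024  0.095 ]
 [ 0.5866 -0.1017  0.095 ]
 [ 0.5869 -0.0772  0.095 ]]
[ 0.6006237  -0.09172736  0.085     ]
[[ 0.6132 -0.0798  0.085 ]
 [ 0.6129 -0.1045  0.085 ]
 [ 0.5881 -0.1037  0.085 ]
 [ 0.5883 -0.079   0.085 ]]
[[-9.156e-01  4.021e-01 -4.000e-04]
 [ 4.021e-01  9.156e-01 -1.000e-03]
 [-0.000e+00 -1.100e-03 -1.000e+00]]
```
Tote centre (0.5835,-0.0525), yaw: tote y runs from hr to hl direction: (0.055,0.1237) → tote y axis angle = atan2(.1237,.055)=1.152 → yaw=-0.418. Sides: -0.403,-0.409(2.733-pi),-0.401(-1.97+1.57),-0.426. yaw ≈ -0.41. Tote x axis = (cos,-sin)=(0.917,-0.399). -x half centre at -45mm: (0.542,-0.034).

The manual's scale: shifts go in cm and turns go in units of 0.1 rad. Converting my numbers, -0.305 m is -30.5, -0.303 m is -30.3.

```bash
python3 drive.py '0,0,0,-30.5,-30.3,11,0.06;0,0,0,-30.5,-30.3,11,0.06;0,0,0,-30.5,-30.3,11,0.06;0,0,0,-30.5,-30.3,11,0.06;0,0,0,-30.5,-30.3,11,0.06;0,0,0,-30.5,-30.3,11,0.06;0,0,0,-30.5,-30.3,11,0.06;0,0,0,-30.5,-30.3,11,0.06;0,0,0,-30.5,-30.3,11,0.06;0,0,0,-30.5,-30.3,11,0.06;0,0,0,-30.5,-30.3,11,0.06;0,0,0,-30.5,-30.3,11,0.06;0,0,0,-30.5,-30.3,11,0.06;0,0,0,-30.5,-30.3,11,0.06;0,0,0,-30.5,-30.3,11,0.06' 30
```

Run:
```python
from h import *
c=bot.capture("scene"); cv2.imwrite("pics/s1.png",c["frame"][:,:,::-1])
o=bot.get_obs();M=rq(o["tool_rot"]).as_matrix();print(o["eef_pos"],M.round(4))
print(M.T@(np.array([.4285,.218,.003])-o["eef_pos"]))
```

```text
time_s: 1.35
eef_pos: [0.4287, 0.2188, 0.1216]
tool_rot: [0.0, 0.205, 0.979, 0.0]
wrist_force: [1.0, 0.0, -0.0]
grip_width: 0.0601
finger_force: 0.0
[0.42862235 0.21886952 0.12153755] [[-9.161e-01  4.009e-01  2.000e-04]
 [ 4.009e-01  9.161e-01  2.000e-04]
 [-1.000e-04  2.000e-04 -1.000e+00]]
[-0.00022825 -0.00087527  0.11853735]
```

View pics/s1.png

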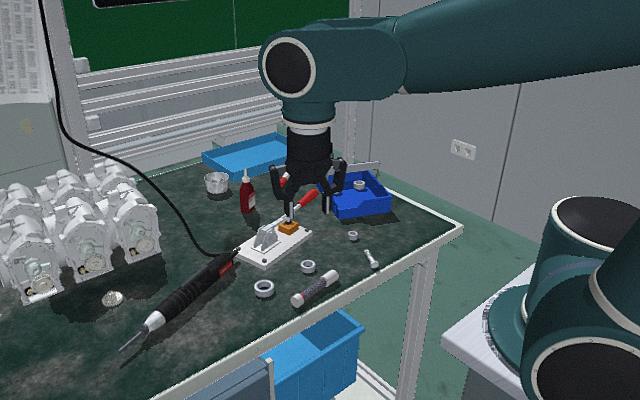

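The gripper hangs above the ring (ring at (308,267)), and its surroundings are clear. I descend and close.

Converted, 0.118 m is 11.8, 0.112 m is 11.2.

```bash
python3 drive.py '0,0,0,0,-0.1,4,0.06;0,0,0,0,-0.1,8,0.06;0,0,0,0,-0.1,10,0.06;0,0,0,0,-0.1,11.2,0.06;0,0,0,0,-0.1,11.8,0.06;0,0,0,0,-0.1,11.8,0.06;0,0,0,0,-0.1,11.8,0.02;0,0,0,0,-0.1,11.8,0.02;0,0,0,0,-0.1,11.8,0.02;0,0,0,0,-0.1,11.8,0.02;0,0,0,0,-0.1,11.8,0.02;0,0,0,0,-0.1,11.8,0.02;0,0,0,0,-0.1,11.8,0.02;0,0,0,0,-0.1,11.8,0.02' 30
python3 drive.py '0,0,0,0,0,-4,0.02;0,0,0,0,0,-8,0.02;0,0,0,0,0,-12,0.02;0,0,0,0,0,-15,0.02;0,0,0,0,0,-15,0.02;0,0,0,0,0,-15,0.02'
python3 - <<'E'
from h import *
o=bot.get_obs();M=rq(o["tool_rot"]).as_matrix()
y=-.41; ax=np.array([np.cos(y),np.sin(y)]); P=np.array([.5835,-.0525])-.055*ax
t=np.array([*P,o["eef_pos"][2]]); print(t, M.T@(t-o["eef_pos"]), M.round(3))
E
```

```text
time_s: 2.57
eef_pos: [0.4293, 0.2175, 0.0051]
tool_rot: [0.001, 0.205, 0.979, 0.001]
wrist_force: [-2.4, -0.1, 7.0]
grip_width: 0.0282
finger_force: 29.0
time_s: 3.07
eef_pos: [0.4293, 0.2174, 0.156]
tool_rot: [0.002, 0.205, 0.979, 0.001]
wrist_force: [0.8, -0.1, -1.0]
grip_width: 0.0282
finger_force: 29.7
[ 0.53305835 -0.03057649  0.15599873] [-1.94734990e-01 -1.85316296e-01 -2.23907288e-05] [[-0.916  0.402  0.004]
 [ 0.402  0.916  0.002]
 [-0.003  0.003 -1.   ]]
```

```bash
python3 - <<'E'
from h import *
S,T=[np.load(f"pics/{n}0.npy",allow_pickle=True).item() for n in("scene","top")]
print(tri(T,(346,179.5),S,(316,191.5)),tri(T,(320,186),S,(298,207)))
E
python3 drive.py '0,0,0,-2.6,-2.4,0,0.02;0,0,0,-5.2,-4.9,0,0.02;0,0,0,-7.8,-7.4,0,0.02;0,0,0,-10.4,-9.9,0,0.02;0,0,0,-13,-12.4,0,0.02;0,0,0,-15.6,-14.9,0,0.02;0,0,0,-18,-17.2,0,0.02;0,0,0,-19.5,-18.5,0,0.02;0,0,0,-19.5,-18.5,0,0.02;0,0,0,-19.5,-18.5,0,0.02;0,0,0,-19.5,-18.5,0,0.02'
python3 - <<'E'
from h import *
c=bot.capture("top"); cv2.imwrite("pics/t2.png",cv2.resize(c["frame"][80:280,240:500,::-1],(780,600)))
E
```

```text
(array([0.5716204 , 0.07547634, 0.06828641]), np.float64(0.0023026010317434677)) (array([0.55981628, 0.13558841, 0.05466417]), np.float64(0.0044856210861783955))
time_s: 3.98
eef_pos: [0.5321, -0.0304, 0.1525]
tool_rot: [-0.001, 0.206, 0.979, 0.0]
wrist_force: [-0.2, -0.2, -0.2]
grip_width: 0.0284
finger_force: 29.8
```

View pics/t2.png

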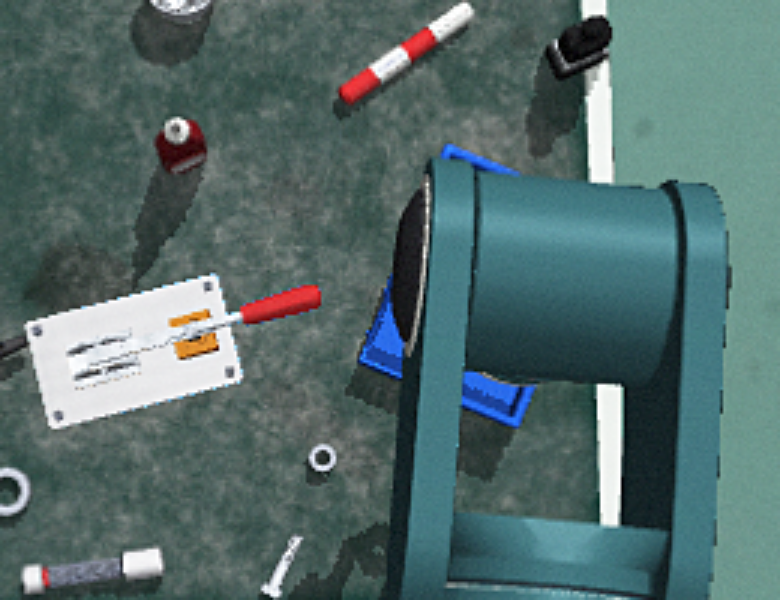

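The arm hides the tote (about (440,290) in the crop), but the measured pose is right. I lower the ring to just above the tote floor.

```bash
python3 drive.py '0,0,0,0,0,3.5,0.02;0,0,0,0,0,7,0.02;0,0,0,0,0,10,0.02;0,0,0,0,0,12,0.02;0,0,0,0,0,13,0.02;0,0,0,0,0,13.8,0.02;0,0,0,0,0,13.8,0.02;0,0,0,0,0,13.8,0.02'
python3 - <<'E'
from h import *
c=bot.capture("scene"); cv2.imwrite("pics/s3.png",cv2.resize(c["frame"][120:260,250:450,::-1],(800,560)))
E
```

```text
time_s: 4.7
eef_pos: [0.5331, -0.0305, 0.0163]
tool_rot: [0.0, 0.205, 0.979, 0.0]
wrist_force: [0.8, 0.8, -0.7]
grip_width: 0.028
finger_force: 29.8
```

View pics/s3.png

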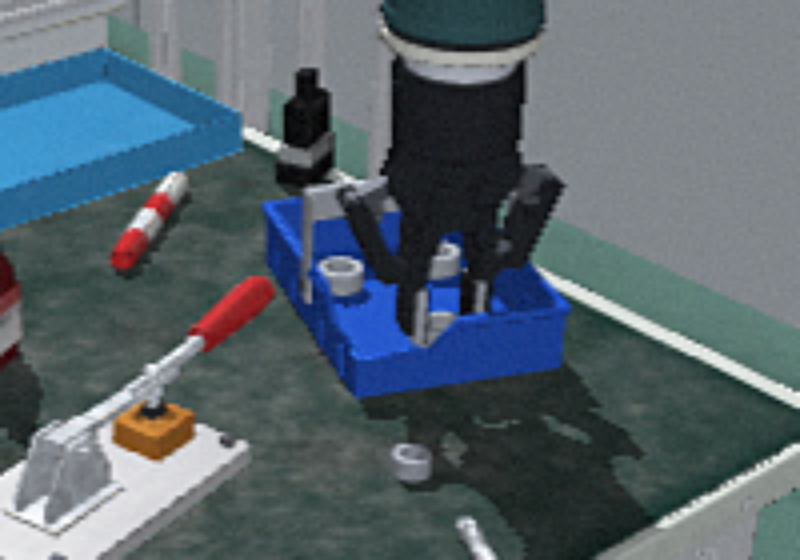

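The ring is in the grip, low inside the -x half (about (437,322) in the crop) and clear of the walls and bar. I release it and rise.

Converted, -0.18 m is -18, -0.14 m is -14.

```bash
python3 drive.py '0,0,0,0,0,0.3,0.02;0,0,0,0,0,0.4,0.02;0,0,0,0,0,0.4,0.045;0,0,0,0,0,0.4,0.045;0,0,0,0,0,0.4,0.045;0,0,0,0,0,0.4,0.045;0,0,0,0,0,-2,0.045;0,0,0,0,0,-6,0.045;0,0,0,0,0,-10,0.045;0,0,0,0,0,-14,0.045;0,0,0,0,0,-18,0.05;0,0,0,0,0,-18,0.05;0,0,0,0,0,-18,0.05'
python3 - <<'E'
from h import *
c=bot.capture("scene"); np.save("pics/s4.npy",c,allow_pickle=True); cv2.imwrite("pics/s4.png",cv2.resize(c["frame"][120:260,250:450,::-1],(800,560)))
o=bot.get_obs();M=rq(o["tool_rot"]).as_matrix();print(o["q"],M.round(3),o["eef_pos"])
print(M.T@(np.array([.5835,-.0525,.12])-o["eef_pos"]))
S0,T0=[np.load(f"pics/{n}0.npy",allow_pickle=True).item() for n in("scene","top")]
for P in([.6115,.0095,.095],[.5559,-.1153,.095],[.5835,-.0525,.095]): print(proj(c,P),proj(T0,P))
E
```

```text
time_s: 5.83
eef_pos: [0.5335, -0.0308, 0.198]
tool_rot: [0.002, 0.205, 0.979, 0.0]
wrist_force: [-0.9, -0.8, -1.0]
grip_width: 0.05
finger_force: 0.0
[-1.05499784e-01 -1.84306099e-01  1.79163866e+00 -2.36526121e-05
  1.53290597e+00 -1.26246960e+00] [[-0.916  0.402  0.001]
 [ 0.402  0.916 -0.   ]
 [-0.001  0.    -1.   ]] [ 0.53277903 -0.03078186  0.19581057]
[-0.05507435  0.0004813   0.07588228]
[326.93103143 167.24090106] [375.54494089 159.36431384]
[380.22496088 161.23275527] [432.56566659 183.75322355]
[353.94563971 164.25311193] [403.8713626  171.61398937]
```

View pics/s4.png

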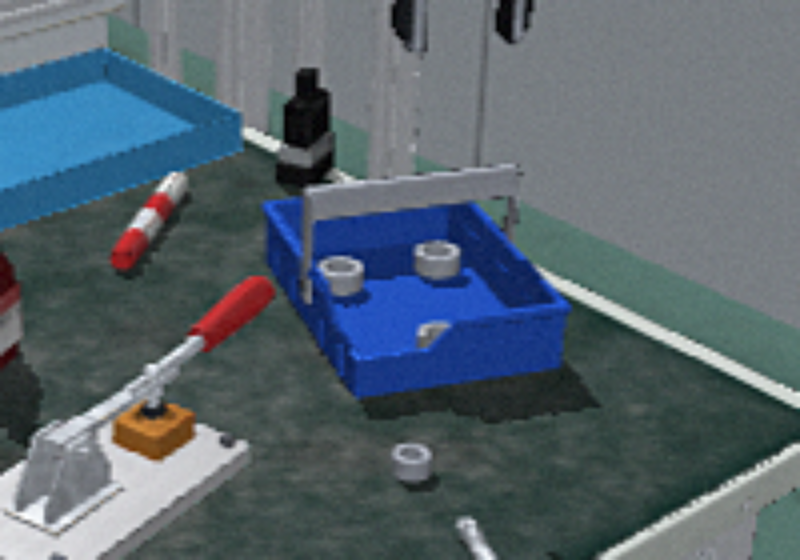

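The ring lies in the -x half ((433,333) in the crop), the other two sit behind the bar, and the tote has not moved. Next I turn 90° and move over the bar.

Converted, -0.055 m is -5.5, 1.567 rad is 15.67.

```bash
python3 drive.py '0,0,15.67,-5.5,0,0,0.05;0,0,15.67,-5.5,0,0,0.05;0,0,15.67,-5.5,0,0,0.05;0,0,15.67,-5.5,0,0,0.05;0,0,15.67,-5.5,0,0,0.05;0,0,15.67,-5.5,0,0,0.05;0,0,15.67,-5.5,0,0,0.05;0,0,15.67,-5.5,0,0,0.05;0,0,15.67,-5.5,0,0,0.05;0,0,15.67,-5.5,0,0,0.05;0,0,15.67,-5.5,0,0,0.05;0,0,15.67,-5.5,0,0,0.05;0,0,15.67,-5.5,0,0,0.05;0,0,15.67,-5.5,0,0,0.05;0,0,15.67,-5.5,0,0,0.05;0,0,15.67,-5.5,0,0,0.05'
python3 - <<'E'
from h import *
o=bot.get_obs();M=rq(o["tool_rot"]).as_matrix();print(o["q"],M.round(3),o["eef_pos"])
print(M.T@(np.array([.5835,-.0525,.066])-o["eef_pos"]))
E
```

```text
time_s: 7.22
eef_pos: [0.5827, -0.0528, 0.1944]
tool_rot: [-0.0, 0.836, 0.549, -0.0]
wrist_force: [-0.2, -0.7, -0.4]
grip_width: 0.0502
finger_force: 0.0
[-1.34016285e-01 -6.65455616e-02  1.68709930e+00  2.05868606e-05
  1.52220672e+00  2.73327432e-01] [[ 0.396  0.918 -0.001]
 [ 0.918 -0.396  0.   ]
 [-0.    -0.001 -1.   ]] [ 0.5827432  -0.05283128  0.19443168]
[0.00064194 0.00070876 0.12843078]
```

```bash
python3 drive.py '0,0,0,0,0.1,3.5,0.05;0,0,0,0,0.1,7,0.05;0,0,0,0,0.1,10,0.05;0,0,0,0,0.1,11.8,0.05;0,0,0,0,0.1,12.7,0.05;0,0,0,0,0.1,12.7,0.05;0,0,0,0,0.1,12.7,0.03;0,0,0,0,0.1,12.7,0.03;0,0,0,0,0.1,12.7,0.02;0,0,0,0,0.1,12.7,0.015;0,0,0,0,0.1,12.7,0.005;0,0,0,0,0.1,12.7,0.005;0,0,0,0,0.1,12.7,0.005;0,0,0,0,0.1,12.7,0.005' 30
python3 drive.py '0,0,0,0,0,0,0.002;0,0,0,0,0,0,0.002;0,0,0,0,0,0,0.002;0,0,0,0,0,0,0.002' 110
python3 - <<'E'
from h import *
c=bot.capture("scene"); cv2.imwrite("pics/s5.png",cv2.resize(c["frame"][120:260,250:450,::-1],(800,560)))
E
```

```text
time_s: 8.38
eef_pos: [0.5844, -0.0533, 0.0695]
tool_rot: [0.001, 0.836, 0.548, 0.001]
wrist_force: [-1.3, -0.3, 5.1]
grip_width: 0.0096
finger_force: 30.7
time_s: 8.72
eef_pos: [0.5845, -0.0533, 0.0697]
tool_rot: [0.001, 0.836, 0.548, 0.001]
wrist_force: [-1.1, 0.6, 7.7]
grip_width: 0.0078
finger_force: 108.9
```

View pics/s5.png

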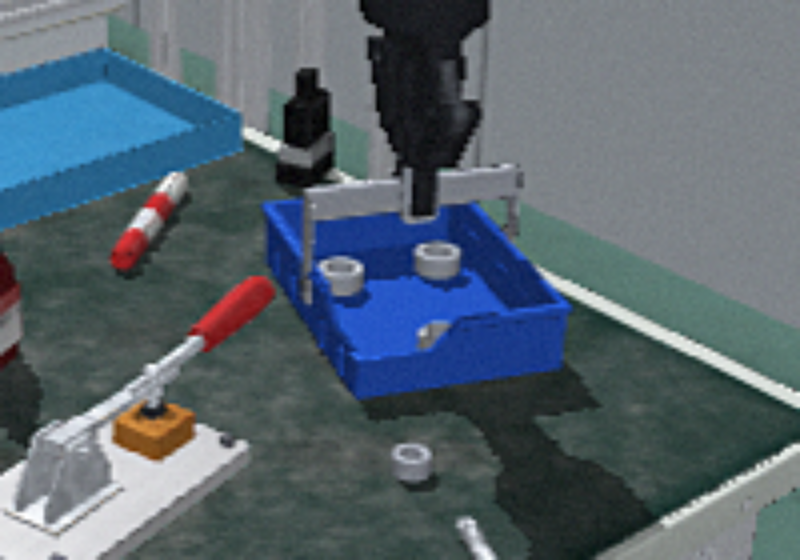

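The fingers hold the bar at its middle ((420,193) in the crop). I lift.

```bash
python3 drive.py '0,0,0,0,0,-0.5,0.002;0,0,0,0,0,-1.5,0.002;0,0,0,0,0,-3,0.002;0,0,0,0,0,-5.5,0.002;0,0,0,0,0,-8,0.002;0,0,0,0,0,-11,0.002;0,0,0,0,0,-14,0.002;0,0,0,0,0,-17,0.002;0,0,0,0,0,-20,0.002;0,0,0,0,0,-22.5,0.002;0,0,0,0,0,-24,0.002;0,0,0,0,0,-25,0.002;0,0,0,0,0,-25,0.002;0,0,0,0,0,-25,0.002'
python3 drive.py '-0.5,0,0,0,0,0,0.002;-1,0,0,0,0,0,0.002;-1.5,0,0,0,0,0,0.002;-1.9,0,0,0,0,0,0.002;-2.2,0,0,0,0,0,0.002;-2.5,0,0,0,0,0,0.002;-2.8,0,0,0,0,0,0.002;-3.1,0,0,0,0,0,0.002;-3.4,0,0,0,0,0,0.002;-3.7,0,0,0,0,0,0.002;-4,0,0,0,0,0,0.002;-4,0,0,0,0,0,0.002;-4,0,0,0,0,0,0.002;-4,0,0,0,0,0,0.002;-4,0,0,0,0,0,0.002;-4,0,0,0,0,0,0.002;-4,0,0,0,0,0,0.002'
python3 - <<'E'
from h import *
for n in("scene","top"):
    c=bot.capture(n); cv2.imwrite(f"pics/{n}6.png",c["frame"][:,:,::-1])
a,b=[cv2.imread(f"pics/{n}6.png") for n in("scene","top")]
cv2.imwrite("pics/c6.png",np.hstack([cv2.resize(a[60:260,260:460],(400,400)),cv2.resize(b[60:260,300:500],(400,400))]))
o=bot.get_obs();print(o["q"],rq(o["tool_rot"]).as_matrix().round(3))
E
```

```text
time_s: 9.93
eef_pos: [0.5838, -0.0533, 0.3173]
tool_rot: [-0.0, 0.836, 0.548, -0.0]
wrist_force: [0.2, -0.3, -3.6]
grip_width: 0.0077
finger_force: 107.6
time_s: 11.35
eef_pos: [0.584, -0.0533, 0.3181]
tool_rot: [0.166, 0.82, 0.537, 0.109]
wrist_force: [-0.2, -0.0, -2.6]
grip_width: 0.0077
finger_force: 108.2
[-0.07047365 -0.32217079  1.74415986 -0.1335414   1.34247893  0.34499669] [[ 0.399  0.845  0.357]
 [ 0.917 -0.367 -0.155]
 [-0.     0.389 -0.921]]
```

View pics/c6.png

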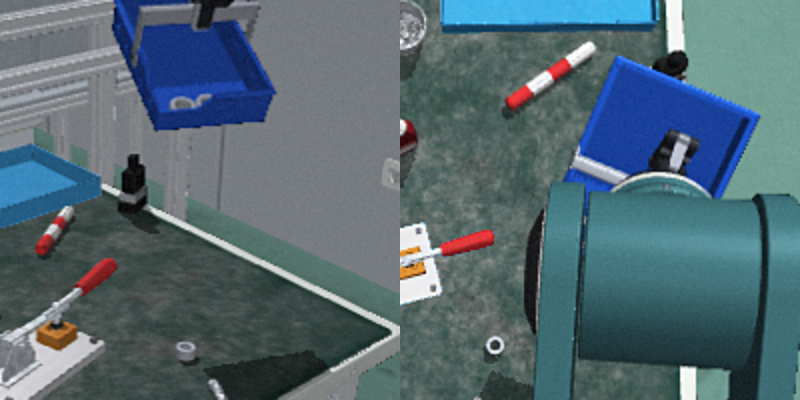

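Tipped to the -x wall, the spacers have slid down to it (left half, about (180–205,100)). I work out the relative turns for +y, then for the corner.

Run:
```python
from h import *
f=lambda a,b:(R.from_rotvec([*a,0]).inv()*R.from_rotvec([*b,0])).as_rotvec().round(3)
for b in((-.3,-.15),(-.2,-.25),(-.1,-.35),(0,-.42)): print(b,f((-.4,0),b))
for b in((-.1,-.42),(-.2,-.42),(-.3,-.42),(-.41,-.41)): print(b,f((0,-.42),b))
```

```text
(-0.3, -0.15) [ 0.099 -0.147 -0.03 ]
(-0.2, -0.25) [ 0.198 -0.245 -0.05 ]
(-0.1, -0.35) [ 0.296 -0.344 -0.07 ]
(0, -0.42) [ 0.394 -0.414 -0.084]
(-0.1, -0.42) [-0.097 -0.     0.021]
(-0.2, -0.42) [-0.194 -0.001  0.041]
(-0.3, -0.42) [-0.291 -0.003  0.062]
(-0.41, -0.41) [-0.398  0.004  0.085]
```

Converted, -0.414 rad is -4.14.

```bash
python3 drive.py '0.5,-0.7,-0.15,0,0,0,0.002;1,-1.47,-0.3,0,0,0,0.002;1.5,-2,-0.4,0,0,0,0.002;1.98,-2.45,-0.5,0,0,0,0.002;2.5,-3,-0.6,0,0,0,0.002;2.96,-3.44,-0.7,0,0,0,0.002;3.5,-3.8,-0.78,0,0,0,0.002;3.94,-4.14,-0.84,0,0,0,0.002;3.94,-4.14,-0.84,0,0,0,0.002;3.94,-4.14,-0.84,0,0,0,0.002;3.94,-4.14,-0.84,0,0,0,0.002;3.94,-4.14,-0.84,0,0,0,0.002;3.94,-4.14,-0.84,0,0,0,0.002;3.94,-4.14,-0.84,0,0,0,0.002;3.94,-4.14,-0.84,0,0,0,0.002;3.94,-4.14,-0.84,0,0,0,0.002'
python3 drive.py '-0.5,0,0.1,0,0,0,0.002;-1,0,0.21,0,0,0,0.002;-1.5,0,0.3,0,0,0,0.002;-1.94,0,0.41,0,0,0,0.002;-2.4,0,0.5,0,0,0,0.002;-2.91,-0.03,0.62,0,0,0,0.002;-3.4,0,0.72,0,0,0,0.002;-3.98,0.04,0.85,0,0,0,0.002;-3.98,0.04,0.85,0,0,0,0.002;-3.98,0.04,0.85,0,0,0,0.002;-3.98,0.04,0.85,0,0,0,0.002;-3.98,0.04,0.85,0,0,0,0.002;-3.98,0.04,0.85,0,0,0,0.002;-3.98,0.04,0.85,0,0,0,0.002;-3.98,0.04,0.85,0,0,0,0.002;-3.98,0.04,0.85,0,0,0,0.002'
python3 - <<'E'
from h import *
for n in("scene","top"):
    c=bot.capture(n); np.save(f"pics/{n}7.npy",c,allow_pickle=True); cv2.imwrite(f"pics/{n}7.png",c["frame"][:,:,::-1])
a,b=[cv2.imread(f"pics/{n}7.png") for n in("scene","top")]
cv2.imwrite("pics/c7.png",np.hstack([cv2.resize(a[50:150,290:410],(480,400),interpolation=cv2.INTER_CUBIC),cv2.resize(b[80:280,320:480],(320,400))]))
o=bot.get_obs();M=rq(o["tool_rot"]).as_matrix();print(o["q"],M.round(3),np.degrees(np.arccos(-M[2,2])))
T=np.c_[M[:,1],M[:,0],-M[:,2]]; g=o["eef_pos"]-.0187*M[:,2]*0
def tp(p): return o["eef_pos"]+T@(np.array(p)-[0,0,.067])
print("low",tp([-.09,.065,0]),"others",[tp(q)[2].round(3) for q in([.09,.065,0],[-.09,-.065,0])])
S=np.load("pics/scene7.npy",allow_pickle=True).item()
for p in([-.09,.065,0],[-.09,-.065,0],[-.09,-.065,.045],[0,.068,.095],[0,-.068,.095],[.09,.065,.045]):print(p,proj(S,tp(p)).round(1),((proj(S,tp(p))-[290,50])*4).round())
E
```

```text
time_s: 12.78
eef_pos: [0.5838, -0.0533, 0.3185]
tool_rot: [0.114, 0.818, 0.536, -0.174]
wrist_force: [-0.7, 0.4, -2.5]
grip_width: 0.0081
finger_force: 108.2
time_s: 14.12
eef_pos: [0.584, -0.0533, 0.3182]
tool_rot: [0.28, 0.801, 0.525, -0.058]
wrist_force: [0.1, 0.5, -2.7]
grip_width: 0.0083
finger_force: 108.3
[ 0.12980489 -0.20025404  1.68450356 -0.56122723  1.51055226  0.53236939] [[ 0.441  0.875  0.201]
 [ 0.81  -0.291 -0.51 ]
 [-0.387  0.387 -0.837]] 33.206779249055025
low [ 0.54730608 -0.00856862  0.20216138] others [np.float64(0.272), np.float64(0.253)]
[-0.09, 0.065, 0] [353.5 130.6] [254. 322.]
[-0.09, -0.065, 0] [406.9 105.9] [468. 224.]
[-0.09, -0.065, 0.045] [404.9  92. ] [460. 168.]
[0, 0.068, 0.095] [328.   75.5] [152. 102.]
[0, -0.068, 0.095] [385.3  49.3] [381.  -3.]
[0.09, 0.065, 0.045] [320.4  66.7] [122.  67.]
```

View pics/c7.png

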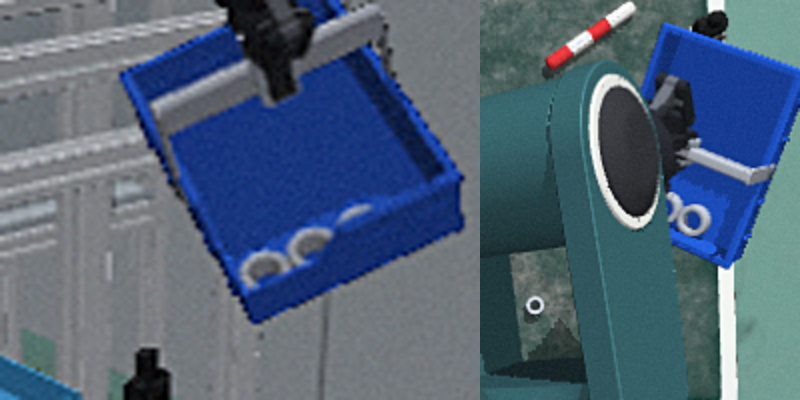

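The tote follows the gripper without slipping. Its low tip is at (254,322) as predicted, z ≈ 0.20 m. The spacers form a row along the -x wall from the corner, at (265,270), (310,242) and (353,215). I'd like them bunched tighter, so I'll measure them numerically on the floor plane.

```bash
cat > meas.py <<'E'
from h import *
def meas():
    c=bot.capture("scene"); o=bot.get_obs(); M=rq(o["tool_rot"]).as_matrix()
    T=np.c_[M[:,1],M[:,0],-M[:,2]]; O=o["eef_pos"]-T@[0,0,.067]
    h=cv2.cvtColor(cv2.GaussianBlur(c["frame"],(3,3),0),cv2.COLOR_RGB2HSV)
    m=((h[...,1]<120)&(h[...,2]>90)).astype(np.uint8)
    W=np.zeros((130,180),np.uint8)          # rectified: row=65-y, col=x+90 (mm), plane z=18 mm
    for i in range(130):
        for j in range(180):
            u,v=proj(c,O+T@np.array([j-90,65-i,18])*1.0 if 0 else O+T@(np.array([j-90,65-i,18])/1000))
            W[i,j]=m[int(round(v)),int(round(u))] if 0<=u<639 and 0<=v<399 else 0
    n,l,s,k=cv2.connectedComponentsWithStats(W)
    for i in range(1,n):
        if s[i][4]>60: print("x",s[i][0]-90,s[i][0]+s[i][2]-90,"y",65-s[i][1]-s[i][3],65-s[i][1],"area",s[i][4])
    for r in range(0,130,5): print("".join(".#"[int(W[r:r+5,q:q+5].mean()>.5)] for q in range(0,180,5)))
    tilt=np.degrees(np.arccos(T[2,2])); print("t",o["time_s"],"tilt",tilt,"low z",(O+T@[-.09,.065,0])[2],o["finger_force"])
if __name__=="__main__": meas()
E
python3 meas.py
python3 - <<'E'
from h import *
f=lambda a,b:(R.from_rotvec([*a,0]).inv()*R.from_rotvec([*b,0])).as_rotvec().round(3)
for b in((-.2,-.41),(0,-.4),(.15,-.4),(.25,-.38)): print(b,f((-.41,-.41),b))
E
```

```text
x 24 87 y -9 65 area 2280
x -81 -56 y 6 63 area 851
x -65 -57 y -20 -4 area 84
x 46 86 y -65 -23 area 835
........................#####.......
..####......................#######.
...###.......................######.
...###.......................######.
...###.......................######.
..###........................######.
..###........................######.
..####.......................######.
...###.......................######.
...###.......................######.
...###.......................######.
....#........................######.
.............................######.
...........................########.
.....#........................##....
.....#..............................
.....#..............................
....................................
............................##......
............................###.....
.............................##.....
.............................###....
.............................#####..
............................#######.
.............................######.
#............................######.
t 14.2667 tilt 33.20727078873611 low z 0.20218434002706645 108.26232075691223
(-0.2, -0.41) [ 0.204  0.004 -0.042]
(0, -0.4) [ 0.399  0.016 -0.081]
(0.15, -0.4) [ 0.545  0.015 -0.112]
(0.25, -0.38) [ 0.643  0.033 -0.129]
```

The manual's scale: shifts go in cm and turns go in units of 0.1 rad. Converting my numbers, 0.643 rad is 6.43.

```bash
python3 drive.py '1,0,-0.2,0,0,0,0.002;2,0,-0.4,0,0,0,0.002;3,0,-0.6,0,0,0,0.002;4,0.16,-0.8,0,0,0,0.002;5,0.15,-1,0,0,0,0.002;5.8,0.2,-1.15,0,0,0,0.002;6.43,0.33,-1.29,0,0,0,0.002;6.43,0.33,-1.29,0,0,0,0.002;6.43,0.33,-1.29,0,0,0,0.002;6.43,0.33,-1.29,0,0,0,0.002'; python3 meas.py
```

```text
time_s: 15.1
eef_pos: [0.5839, -0.0532, 0.3184]
tool_rot: [0.001, 0.815, 0.534, -0.225]
wrist_force: [-0.1, 0.5, -2.0]
grip_width: 0.0077
finger_force: 108.3
x 4 90 y 43 65 area 360
....................###.............
.......................#####........
............................###.....
................................####
....................................
....................................
....................................
....................................
....................................
....................................
....................................
....................................
....................................
....................................
....................................
....................................
....................................
....................................
....................................
....................................
....................................
....................................
....................................
....................................
....................................
#...................................
t 15.15 tilt 26.00443611635123 low z 0.25617425235814306 108.26655149459839
```

```bash
sed -i 's/m=((h.*/f=c["frame"].astype(float); m=((f[...,0]>.55*f[...,2])\&(f[...,0]>45)).astype(np.uint8)/' meas.py; python3 meas.py
python3 - <<'E'
from h import *
c=bot.capture("scene"); f=c["frame"]; cv2.imwrite("pics/s8.png",f[:,:,::-1])
o=bot.get_obs(); M=rq(o["tool_rot"]).as_matrix();T=np.c_[M[:,1],M[:,0],-M[:,2]]; O=o["eef_pos"]-T@[0,0,.067]
for y in(.055,.045,.03,.015,0):
  print([tuple(int(z) for z in f[tuple(np.round(proj(c,O+T@[x,y,.018])).astype(int)[::-1])]) for x in(-.08,-.06,-.04,-.02,0,.02,.04,.06,.08)])
for p in([-.09,.065,.027],[-.09,.065,0],[.09,.065,.045],[-.09,-.065,.045]): print(proj(c,O+T@p))
E
```

```text
x 4 90 y 43 65 area 504
....................#####...........
.......................######.......
............................######..
................................####
....................................
....................................
....................................
....................................
....................................
....................................
....................................
....................................
....................................
....................................
....................................
....................................
....................................
....................................
....................................
....................................
....................................
....................................
....................................
....................................
....................................
#...................................
t 15.2 tilt 26.001958527998017 low z 0.25635705559136407 108.26968789100647
[(29, 61, 143), (25, 62, 153), (31, 77, 186), (31, 74, 174), (24, 51, 128), (9, 29, 73), (22, 37, 74), (68, 72, 75), (24, 35, 79)]
[(24, 58, 141), (33, 74, 164), (37, 89, 205), (17, 48, 124), (19, 42, 103), (28, 60, 143), (27, 56, 136), (19, 38, 85), (100, 103, 120)]
[(29, 61, 145), (18, 59, 144), (36, 76, 185), (27, 57, 131), (25, 52, 119), (24, 58, 140), (24, 61, 140), (31, 64, 145), (29, 62, 143)]
[(25, 58, 141), (25, 58, 137), (41, 83, 189), (30, 59, 132), (24, 49, 116), (29, 60, 145), (24, 54, 142), (27, 59, 142), (26, 60, 141)]
[(21, 56, 134), (30, 62, 146), (23, 58, 143), (20, 52, 130), (29, 57, 135), (29, 60, 143), (23, 54, 139), (25, 59, 141), (26, 61, 147)]
[353.10645384 103.54331502]
[358.19636018 115.5832065 ]
[326.35647552  91.86434294]
[404.70392321  67.97614584]
```

```bash
sed -i 's/def meas():/import sys\ndef meas(n="scene"):/; s/capture("scene")/capture(n)/; s/: meas()$/: meas(*sys.argv[1:])/' meas.py; python3 meas.py top
```

```text
x -68 40 y -20 65 area 1576
x -48 -33 y -16 -1 area 71
.....................#..............
.....................#..............
.....................#....#.........
......................#.............
......................#.............
.....................###............
...................#####............
..............#.#.######............
................########............
.........#.#.######.##.#............
..........#.###.##......#...........
........###.####........#...........
........#..###.#........#...........
......#.#..##............#..........
.........#...............#..........
.........#...............#..........
.........................#..........
....................................
....................................
....................................
....................................
....................................
............................#.......
....................................
...............#....................
....................................
t 15.3 tilt 26.013975624543185 low z 0.25645253416877795 108.2677710056305
```

Converted, -0.643 rad is -6.43.

```bash
python3 drive.py '-1,0,0.2,0,0,0,0.002;-2,-0.1,0.4,0,0,0,0.002;-3,-0.16,0.6,0,0,0,0.002;-3.6,-0.18,0.7,0,0,0,0.002;-4.2,-0.2,0.8,0,0,0,0.002;-4.8,-0.2,0.95,0,0,0,0.002;-5.4,-0.25,1.1,0,0,0,0.002;-6,-0.3,1.2,0,0,0,0.002;-6.43,-0.33,1.29,0,0,0,0.002;-6.43,-0.33,1.29,0,0,0,0.002;-6.43,-0.33,1.29,0,0,0,0.002;-6.43,-0.33,1.29,0,0,0,0.002;-6.43,-0.33,1.29,0,0,0,0.002;-6.43,-0.33,1.29,0,0,0,0.002;-6.43,-0.33,1.29,0,0,0,0.002;-6.43,-0.33,1.29,0,0,0,0.002'; python3 meas.py
```

```text
time_s: 16.63
eef_pos: [0.584, -0.0534, 0.3182]
tool_rot: [0.28, 0.801, 0.525, -0.058]
wrist_force: [0.4, -0.5, -2.8]
grip_width: 0.0082
finger_force: 108.3
x 17 87 y -12 65 area 2450
x -81 -56 y 6 63 area 863
x -67 -57 y -20 2 area 110
x 51 86 y -65 -22 area 918
......................#####.........
..####.....................########.
...###.......................######.
...###......................#######.
...###.......................######.
..###........................######.
..##........................#######.
..####.......................######.
...###......................#######.
...###......................#######.
...###......................#######.
....#........................######.
.............................######.
.....#....................#########.
.....#.......................######.
.....#..............................
.....#..............................
....................................
.............................##.....
.............................##.....
.............................###...#
.............................####...
............................######..
............................#######.
............................#######.
#...........................#######.
t 16.6833 tilt 33.201913757904016 low z 0.2021438303431063 108.34736466407776
```

The row re-formed. I'll slide them to the +x wall and then tip straight across the diagonal to the corner, so the upper rings overtake the lowest one.

```bash
python3 - <<'E'
from h import *
f=lambda a,b:(R.from_rotvec([*a,0]).inv()*R.from_rotvec([*b,0])).as_rotvec().round(3)
print(f((-.41,-.41),(.4,0)))
E
python3 drive.py '1,0.5,-0.1,0,0,0,0.002;2,1,-0.2,0,0,0,0.002;3,1.5,-0.3,0,0,0,0.002;4,2,-0.4,0,0,0,0.002;5,2.5,-0.5,0,0,0,0.002;6,3,-0.6,0,0,0,0.002;7,3.5,-0.75,0,0,0,0.002;8,4.1,-0.85,0,0,0,0.002;8,4.1,-0.85,0,0,0,0.002;8,4.1,-0.85,0,0,0,0.002;8,4.1,-0.85,0,0,0,0.002;8,4.1,-0.85,0,0,0,0.002;8,4.1,-0.85,0,0,0,0.002;8,4.1,-0.85,0,0,0,0.002;8,4.1,-0.85,0,0,0,0.002;8,4.1,-0.85,0,0,0,0.002;8,4.1,-0.85,0,0,0,0.002;8,4.1,-0.85,0,0,0,0.002;8,4.1,-0.85,0,0,0,0.002;8,4.1,-0.85,0,0,0,0.002'
python3 drive.py '-1,-0.5,0.1,0,0,0,0.002;-2,-1,0.2,0,0,0,0.002;-3,-1.5,0.3,0,0,0,0.002;-4,-2,0.4,0,0,0,0.002;-5,-2.5,0.5,0,0,0,0.002;-6,-3,0.6,0,0,0,0.002;-7,-3.5,0.75,0,0,0,0.002;-8,-4.1,0.85,0,0,0,0.002;-8,-4.1,0.85,0,0,0,0.002;-8,-4.1,0.85,0,0,0,0.002;-8,-4.1,0.85,0,0,0,0.002;-8,-4.1,0.85,0,0,0,0.002;-8,-4.1,0.85,0,0,0,0.002;-8,-4.1,0.85,0,0,0,0.002;-8,-4.1,0.85,0,0,0,0.002;-8,-4.1,0.85,0,0,0,0.002'
python3 meas.py
```

```text
[ 0.804  0.41  -0.083]
time_s: 18.35
eef_pos: [0.5839, -0.0533, 0.3183]
tool_rot: [-0.164, 0.819, 0.539, -0.108]
wrist_force: [-1.2, -0.5, -3.6]
grip_width: 0.0082
finger_force: 108.8
time_s: 19.68
eef_pos: [0.584, -0.0535, 0.3182]
tool_rot: [0.28, 0.802, 0.525, -0.058]
wrist_force: [-1.3, -0.2, -2.2]
grip_width: 0.0081
finger_force: 109.0
x 17 87 y -12 65 area 2411
x -81 2 y 32 63 area 1862
x 41 87 y -65 -21 area 955
......................#####.........
..###############..........########.
...#####.#########...........######.
...#####.####.####...........######.
...###############...........######.
..###############............######.
............................#######.
.............................######.
.............................######.
............................#######.
............................#######.
............................#######.
............................#######.
..........................#########.
.............................#####..
....................................
....................................
....................................
............................###.....
............................###.....
.............................##....#
.............................###...#
............................######..
............................#######.
............................#######.
#...........................#######.
t 19.7333 tilt 33.19579683699837 low z 0.20216416935654244 108.99772882461548
```

Now the row lies along the +y wall. Next I slide it to the -y wall, then come back mostly toward +y with a smaller -x tip so only one ring overtakes.

```bash
python3 - <<'E'
from h import *
f=lambda a,b:(R.from_rotvec([*a,0]).inv()*R.from_rotvec([*b,0])).as_rotvec().round(3)
print(f((-.41,-.41),(0,.4)),f((0,.4),(-.15,-.4)),f((-.15,-.4),(-.41,-.41)))
E
python3 drive.py '0.5,1,0.1,0,0,0,0.002;1,2,0.2,0,0,0,0.002;1.5,3,0.3,0,0,0,0.002;2,4,0.4,0,0,0,0.002;2.5,5,0.5,0,0,0,0.002;3,6,0.6,0,0,0,0.002;3.5,7,0.75,0,0,0,0.002;4.1,8,0.83,0,0,0,0.002;4.1,8,0.83,0,0,0,0.002;4.1,8,0.83,0,0,0,0.002;4.1,8,0.83,0,0,0,0.002;4.1,8,0.83,0,0,0,0.002;4.1,8,0.83,0,0,0,0.002;4.1,8,0.83,0,0,0,0.002;4.1,8,0.83,0,0,0,0.002;4.1,8,0.83,0,0,0,0.002;4.1,8,0.83,0,0,0,0.002;4.1,8,0.83,0,0,0,0.002;4.1,8,0.83,0,0,0,0.002'; python3 meas.py
```

```text
[0.41  0.804 0.083] [-0.15  -0.799 -0.03 ] [-0.253 -0.015  0.05 ]
time_s: 21.32
eef_pos: [0.5839, -0.0533, 0.3183]
tool_rot: [-0.108, 0.82, 0.537, 0.165]
wrist_force: [-0.6, 0.0, -2.4]
grip_width: 0.0078
finger_force: 109.0
x 1 90 y 28 65 area 683
...................###..............
.....................####...........
........................####........
..........................####......
............................####....
...............................####.
..................................##
....................................
....................................
....................................
....................................
....................................
....................................
....................................
....................................
....................................
....................................
....................................
....................................
....................................
....................................
....................................
....................................
....................................
....................................
....................................
t 21.3667 tilt 22.691312219339405 low z 0.281541418111363 108.96404385566711
```

Converted, -0.8 rad is -8.

```bash
python3 drive.py '-0.2,-1,-0.05,0,0,0,0.002;-0.4,-2,-0.1,0,0,0,0.002;-0.6,-3,-0.12,0,0,0,0.002;-0.8,-4,-0.15,0,0,0,0.002;-1,-5,-0.2,0,0,0,0.002;-1.2,-6,-0.25,0,0,0,0.002;-1.4,-7,-0.3,0,0,0,0.002;-1.5,-8,-0.3,0,0,0,0.002;-1.5,-8,-0.3,0,0,0,0.002;-1.5,-8,-0.3,0,0,0,0.002;-1.5,-8,-0.3,0,0,0,0.002;-1.5,-8,-0.3,0,0,0,0.002;-1.5,-8,-0.3,0,0,0,0.002;-1.5,-8,-0.3,0,0,0,0.002'; python3 meas.py
python3 drive.py '-0.5,0,0.1,0,0,0,0.002;-1,0,0.2,0,0,0,0.002;-1.5,-0.1,0.3,0,0,0,0.002;-2,-0.1,0.4,0,0,0,0.002;-2.53,-0.15,0.5,0,0,0,0.002;-2.53,-0.15,0.5,0,0,0,0.002;-2.53,-0.15,0.5,0,0,0,0.002;-2.53,-0.15,0.5,0,0,0,0.002;-2.53,-0.15,0.5,0,0,0,0.002;-2.53,-0.15,0.5,0,0,0,0.002;-2.53,-0.15,0.5,0,0,0,0.002;-2.53,-0.15,0.5,0,0,0,0.002'; python3 meas.py
```

```text
time_s: 22.53
eef_pos: [0.5837, -0.0539, 0.3187]
tool_rot: [0.172, 0.818, 0.535, -0.127]
wrist_force: [1.8, 0.3, -2.6]
grip_width: 0.0076
finger_force: 109.0
x 31 90 y 48 64 area 284
x -79 -15 y 9 62 area 1836
x 72 90 y -38 -10 area 283
....................#....##.........
...###########...........#.####.....
...###########..................####
...############.....................
...############.....................
...###########......................
...##...............................
...###..............................
...###..............................
...###..............................
....##..............................
....................................
....................................
....................................
....................................
.................................###
.................................###
.................................##.
.................................#..
..................................##
....................................
....................................
....................................
............
[... 756 characters left out ...]
......................#######.
...###.......................######.
....#........................######.
............................#######.
..........................#########.
.............................#####..
....................................
....................................
...........................##.......
............................###.....
............................###....#
............................####...#
.............................####..#
.............................#####..
............................#######.
............................#######.
#...........................#######.
t 23.6333 tilt 33.40764064776125 low z 0.20200399764656501 109.00089383125305
```

That gives a tight L in the dipped corner. The tilt is 33°, the tip is 0.20 m up and the grip holds. I settle briefly and hand in.

```bash
python3 drive.py '0,0,0,0,0,0,0.002;0,0,0,0,0,0,0.002;0,0,0,0,0,0,0.002;0,0,0,0,0,0,0.002;0,0,0,0,0,0,0.002;0,0,0,0,0,0,0.002'; python3 meas.py | grep -E "^x|^t"; python3 -c "
from bench import bot; print(bot.finish_job())"
```

```text
time_s: 24.13
eef_pos: [0.5839, -0.0532, 0.3183]
tool_rot: [0.281, 0.801, 0.525, -0.06]
wrist_force: [-0.0, 0.9, -3.5]
grip_width: 0.008
finger_force: 109.0
x 17 87 y -12 65 area 2428
x -80 -29 y 6 63 area 1571
x 50 86 y -65 -22 area 942
t 24.1833 tilt 33.42267586215863 low z 0.20208989340611114 109.00237798690796
the job is handed in; nothing more can be done
None
```

I put the 30 mm spacer in the tote and handed the job in at 24 s, still holding the tote tipped about 33° with its lowest corner about 20 cm above the bench and all three spacers packed together in the dipped corner; the judge's verdict was not shown.

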